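# Close the nut chopper and hold it on pulse

### The job

The nuts are already in the bowl of the small food chopper: put the lid on so that it sits flush on the bowl with its lug down in the slot of the safety column. Only then take the dial, turn it clockwise past the first and second clicks to the third, sprung pulse position, and keep it there against its spring: finish while you are still gripping the dial on pulse, with the lid closed. Leave the tea box and the mug where they stand.

Things in the scene. Friction and masses are not known exactly. Their poses are not given: they have to be found in the camera images.
- chopper: White cordless food chopper, 280 x 136 mm, 178 mm high, fixed to the worktop. Origin under the axis of its round clear bowl, at worktop height; z up; -x its front, towards the robot (low sloping deck with the dial), +x its back (safety column). The bowl is fixed, its rim 160 mm up, outer diameter 124 mm, inner 117 mm at the mouth.
- bowl_rim (a point): Centre of the bowl's mouth, at rim height (160 mm above the worktop). Axes as the chopper's.
- lug_slot (a point): Where the lug's point (point lid_lug) lies when the lid is home: 77 mm behind the bowl's axis, at rim height. The slot, open to the top and to the bowl, is 20 mm wide, its floor at 143 mm; the column round it stands 66 to 102 mm behind the axis, 58 mm wide, top at 178 mm.
- lid: Loose grey lid with a dark middle, 0.09 to 0.17 kg, right way up, left or right of the chopper: disc 128 mm across, 13 mm thick, over a 12 mm deep spigot 109 mm across that drops into the bowl. Origin at the centre of the flange's underside, which meets the rim when home (12 mm above the worktop at the start). z up, x to the lug, at the start within 0.8 rad of straight away from the robot.
- lid_lug (a point): Point on the lid's lug, 75.5 mm from the lid's centre, level with the flange's underside. The lug is a tongue 15 mm wide that reaches 84 mm out from the centre and 12 mm down from this level.
- lid_grip (a point): Middle of the upright grip bar on top of the lid, 36 mm above the lid's origin: pinch it across (along the lid's y). The bar is centred and runs along the lid's x, 66 mm long, 18 mm wide, top 48 mm above the lid's origin, 35 mm above the disc.
- dial (a joint): Angle of the black dial, rad, clockwise seen from above. 0 off (ring mark; always starts here), 0.4 first click (one dot), 0.8 second (two dots), 1.2 pulse (broad bar), stop at 1.3. Detents of about 0.06 N m, each within 0.05 rad of these. Off, first and second stay when let go; past the second a spring pushes back, about 0.17 N m at 1.2, and returns it towards the second click when let go.
- dial_grip (a point): Point on the dial's axis, 6 mm under the top of its grip bar, 134 mm before the bowl's axis, 84 mm above the worktop; turns with the dial. z is the dial's axis: it leans 15 degrees (0.262 rad) from vertical towards the chopper's -x. x runs along the bar to its white line: at off 0.6 rad counter-clockwise of the chopper's +x, at pulse 0.6 clockwise of it.
- dial_bar (a point): Top of the dial's grip bar on the axis. The bar is to be pinched across its width: 54 mm long, 15 mm wide; it stands on the dial's 60 mm round skirt and rises 28 mm above it, to 6 mm above dial_grip, along the dial's axis.
- tea_box: Bystander: green and white carton, 69 x 124 x 87 mm, origin under its centre; on the other side of the chopper from the lid.
- mug: Bystander: white mug with dark dots, 82 x 117 x 91 mm, origin under its middle; right of the chopper, towards the back.
There are look-alikes about, which are no part of the job. What is shaped like the lid but blue or brown is not meant.

How it is judged:
On the way:
1. the lid is home: flush on the bowl's rim with its lug in the slot, and let go (distance between lid_lug and lug_slot below 0.009 m and horizontal distance between lid and bowl_rim below 0.006 m and z of lid in the frame of bowl_rim below 0.003 m and angle between lid's own z axis and vertical below 0.05 rad and contact force between the fingers and lid below 0.1 N), for 0.2 s.
At the end, for the whole second after the job is handed in: The dial stands on pulse (beyond 1.08 rad) and still, held there by the fingers (more than 2 N), and the lid is home: its centre within 6 mm of the bowl's axis, not more than 3 mm above the rim, level within 0.05 rad, its lug's point within 9 mm of the slot's; nothing of the robot touches the lid (value of joint dial above 1.08 rad and velocity of joint dial between -0.05 and 0.05 rad/s and contact force between the fingers and dial above 2 N and distance between lid_lug and lug_slot below 0.009 m and horizontal distance between lid and bowl_rim below 0.006 m and z of lid in the frame of bowl_rim below 0.003 m and angle between lid's own z axis and vertical below 0.05 rad and contact force between the arm and lid below 0.1 N); the arm keeps its last pose, push and grip.
It fails at once if the dial was turned on (beyond 0.2 rad) while the lid was not home (value of joint dial above 0.2 rad and not (distance between lid_lug and lug_slot below 0.009 m and horizontal distance between lid and bowl_rim below 0.006 m and z of lid in the frame of bowl_rim below 0.003 m and angle between lid's own z axis and vertical below 0.05 rad)).
It fails at once if the tea box or the mug was shifted by more than 40 mm or tipped (distance of any of tea_box, mug from where it was at the start of the episode above 0.04 m or angle between any of tea_box, mug's own z axis and vertical above 0.3 rad).
It also fails if it takes over 51 s, if anything falls off the work surface, if the arm or the gripper's body presses on something with over 40 N, if the wrist force passes 120 N, or if a joint passes its speed limit or range.

### The arm

A 6-joint arm with a two-finger parallel gripper is mounted at the origin on a cart in front of the work surface, level with it; the furniture and walls round the work are solid. World frame = base frame: x ahead of the robot, y to its left, z up, the work surface at z = 0. Lengths are in m, angles in rad, forces in N, time in s.
With the tool pointing down it reaches from about 0.375 to 0.9 m from the base axis. Payload 3.1 kg.
Tool frame: the origin (TCP) lies between the finger pads; the fingertips stand robot.finger_overhang ahead of it and the grasp point (between the pads) lies 3 mm ahead of it (robot.finger_overhang is the distance from the TCP to the fingertips, in m); z points along the fingers, y is the line along which they close (so a half turn about z gives the same grasp; the last joint's range is limited). The gripper opens to 87 mm and grips with 3 to 60 N. Pads are 19 mm wide; open, the fingers measure 117 mm over their backs; the gripper's body (75 mm by 190 mm) begins 51 mm behind the grasp point.
Start: joints at [1.141, 0.527, 1.433, -0, 1.181, -0.178], TCP at [0.156, 0.605, 0.245] pointing down, gripper open.
Joint ranges: [-3.08, 3.08], [-0.75, 2.2], [0.22, 2.44], [-1.43, 4.57], [0, 2.65], [-2.85, 2.85]. Speed limits (rad/s): [2.79, 2.79, 3.14, 3.14, 3.14, 3.14].

### API

Orientations are given as a unit quaternion [x, y, z, w].
In Python, from rig import get_obs, vision, hand_in, nets, robot gives the robot as it stands.
- The arm moves only by the tool apply_moves, never from a script. Its argument "series" is a list of rows, each an object with "offset": the shift along the world's x, y, z in cm, a list of three; "rot": the turn, a rotation vector about the world's x, y, z in degrees, a list of three. A call has 1 to 20 rows; each row is the pose to reach, as a shift and turn from the pose commanded when the call began; what a row does not reach only later rows make up. A row lasts 1/10 s, in which the tool goes at most 50 mm and 8.59 degrees, less where a joint would pass 70% of its speed; a pose out of reach is approached as far as the arm can. A call with a gripper value outside its range is refused whole. "hand" is the opening, from 0 (shut) to 1 (fully open), set as the call begins (left out, the last holds). The fingers move at their own pace and stop on an object; "newtons" is the grip in N (left out, the last holds). Time passes only in rows, so rows that repeat a pose let the fingers close. It gives the time, the measured TCP pose, the force, the opening and the grip force at its end, in the units of the state.
- get_obs(): the state, without advancing time (a new reading comes with each control period).
- vision.camera(name): name is "scene" or "top"; returns the picture (400x640x3 uint8, red, green, blue); there is no depth.
- vision.calibration(name): a dict with "K" (3x3 intrinsics, pixels), "R" (3x3) and "t" (3): a world point X has camera coordinates R X + t. Camera axes: x right, y down, z forward; pixel columns grow to the right and rows downward; lengths in m; the calibration is good to about 2 mm. A picture is of the moment at which its call begins. calibration takes no time and is no camera call.
- hand_in(): hands the job in; it is judged then, once.
Trained networks look in the newest picture that a camera, given by its name, has taken for a name from the list of things; names that differ only in an ending like _2 or _b are one class to them, and where a whole thing is asked for, a point or a joint stands for the part that bears it (a point fixed in the world has none). Each returns a list of dicts, best first, with "conf" (0 to 1); they miss things now and then, are a little off and sometimes report something else, mostly with a low value. They report only what shows in the picture. A call takes as long as a camera call. They do not tell look-alikes from the thing itself.
- nets.search_frame(camera, query): "centre" ([x, y, z] in m, in world coordinates, good to about 4 mm: the middle of the surface that is visible of it).
- nets.spot_point(camera, query): "centre" ([x, y, z] in m, in world coordinates, good to about 4 mm: a listed point, or the origin of a listed thing).
The state is a dict: "time": time; "q": joint angles; "joint_velocities": joint speeds; "joint_torque": joint torques, N m; "position": TCP position; "tool_rot": TCP orientation; "ft_force": force on the tool from outside, world axes, zero at the start; "moment": the same for the moment, N m; "grip_width": finger opening in m; "grip_force": force on a finger pad.
Only numpy, scipy, OpenCV 4.12 (cv2) and the standard library are available. Lean on these libraries where they do the work, as an engineer would, in place of code of your own. Each camera call takes 0.05 s, during which the arm holds its last target. There are 200 camera calls.

## Working session

There is one attempt and no reset: what is moved stays moved. The work goes in short steps, Python scripts to look and compute and a tool call to move; the robot and the scene stay as the last step left them, time stands still between calls to the robot, and variables do not carry over. Pictures are saved under pics/ and viewed, at most 10 in all, crops included, and the job is handed in when it is done.

Besides the shell and the picture viewer there is one more tool, called after "Call:" in YAML: its name, and indented under it one key for each argument. apply_moves: Moves the arm, as the interface text tells. Its arguments: {"type":"object","properties":{"series":{"type":"array"},"hand":{"type":"number"},"newtons":{"type":"number"}},"required":["series"]}

```bash
mkdir -p pics; python3 - <<'E'
from rig import get_obs, vision, nets, robot
import cv2
print(robot.finger_overhang, {k:v for k,v in get_obs().items()})
for c in ("scene","top"):
    im=vision.camera(c); cv2.imwrite(f"pics/{c}0.png",im[:,:,::-1])
    cal=vision.calibration(c); print(c,cal["K"].round(1).tolist(),(-cal["R"].T@cal["t"]).round(3))
    for q in ("lid","lid_lug","lid_grip","chopper","bowl_rim","lug_slot","dial_grip","dial_bar","tea_box","mug"):
        print(c,q,[([round(float(v),4) for v in d["centre"]],round(d["conf"],2)) for d in nets.spot_point(c,q)])
E
```

```text
0.022 {'time': 0.0, 'q': array([ 1.14053488e+00,  5.28456107e-01,  1.43390468e+00, -5.82813391e-07,
        1.18137137e+00, -1.78489714e-01]), 'joint_velocities': array([ 0.00033968, -0.00124431,  0.00112397,  0.00160312,  0.00060975,
        0.0005042 ]), 'joint_torque': array([ 6.95290873e-04, -4.40049934e+01, -1.76592529e+01,  6.35238597e-02,
        5.79827616e-02, -1.54739878e-04]), 'position': array([0.15537697, 0.60467549, 0.243577  ]), 'tool_rot': array([ 1.25553458e-01,  9.92086279e-01, -1.02066022e-03, -3.20344741e-04]), 'ft_force': array([-0.06391954, -0.38155485, -0.44585062]), 'moment': array([-0.0271184 , -0.05227785,  0.0098969 ]), 'grip_force': 0.0, 'grip_width': 0.08719082915050702}
scene [[401.3, 0.0, 322.5], [0.0, 401.3, 201.3], [0.0, 0.0, 1.0]] [ 0.058 -1.156  0.823]
scene lid [([0.5203, -0.3248, 0.0115], 0.97), ([0.4073, -0.5256, 0.0091], 0.84), ([0.5859, -0.1284, 0.012], 0.77)]
scene lid_lug [([0.5609, -0.196, 0.0078], 0.83), ([0.5964, -0.2991, 0.0111], 0.81), ([0.3346, -0.5277, 0.0162], 0.8)]
scene lid_grip [([0.5828, -0.1241, 0.0509], 0.91), ([0.5181, -0.3203,
[... 762 characters left out ...]
65)]
top lid_lug [([0.3283, -0.5334, 0.0119], 0.8), ([0.5616, -0.1989, 0.0119], 0.72), ([0.5969, -0.3013, 0.012], 0.62)]
top lid_grip [([0.5854, -0.1284, 0.0492], 0.89), ([0.5179, -0.3253, 0.0494], 0.64), ([0.406, -0.5233, 0.0485], 0.64), ([0.4526, 0.0882, 0.0877], 0.26)]
top chopper [([0.5822, 0.0636, 0.0003], 0.9), ([0.5849, 0.0643, 0.1606], 0.44)]
top bowl_rim [([0.5866, 0.0658, 0.1566], 0.78)]
top lug_slot [([0.6611, 0.0466, 0.1544], 0.87)]
top dial_grip [([0.4528, 0.0922, 0.0823], 0.66)]
top dial_bar [([0.4535, 0.088, 0.0884], 0.8)]
top tea_box [([0.557, 0.3234, -0.0032], 0.84), ([0.6603, 0.0499, 0.1545], 0.7), ([0.4543, 0.0917, 0.0836], 0.49)]
top mug [([0.7519, -0.2577, 0.0011], 0.9)]
```

View pics/top0.png

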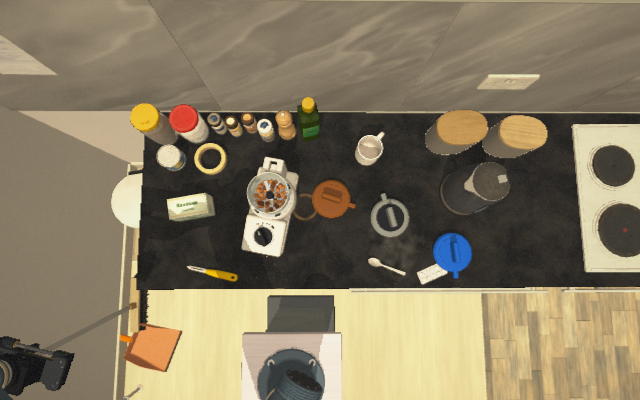

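View pics/scene0.png

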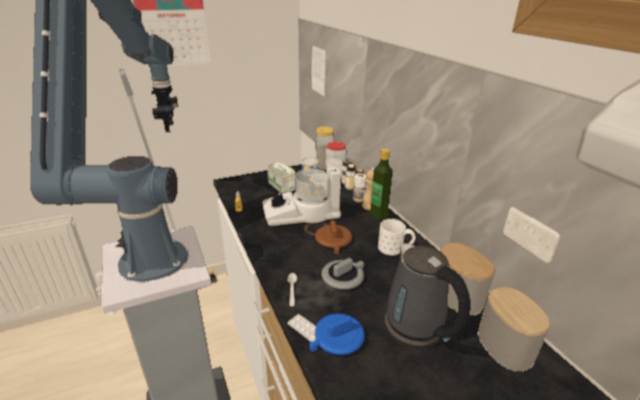

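The top view shows the grey lid at about (390,217) with its lug pointing away at (385,197). The brown look-alike is at (331,198) and the blue one at (452,252). The chopper is at (268,195) with its dial at (263,237). I'll refine the poses with a few repeated measurements.

```bash
cat > h.py <<'E'
import numpy as np
from rig import get_obs, vision, nets, robot
from scipy.spatial.transform import Rotation as Rn
s15,c15=np.sin(.262),np.cos(.262)
CH={"bowl_rim":(0,0,.16),"lug_slot":(.077,0,.16),"dial_grip":(-.134,0,.084),"dial_bar":(-.134-.006*s15,0,.084+.006*c15),"chopper":(0,0,0)}
LID={"lid":(0,0,0),"lid_lug":(.0755,0,0),"lid_grip":(0,0,.036)}
def measure(model,guess,n,cams=("scene","top"),rad=.03):
    """guess x,y,yaw,z ; returns fitted x,y,z,yaw"""
    A=[];B=[];C=[];x,y,yaw,z=guess
    R=Rn.from_euler('z',yaw).as_matrix()
    for _ in range(n):
        for c in cams:
            vision.camera(c)
            for q,p in model.items():
                e=R@p+[x,y,z]
                d=[k for k in nets.spot_point(c,q) if np.linalg.norm(np.array(k["centre"])-e)<rad]
                if d: A.append(p);B.append(d[0]["centre"]);C.append((c,q))
    A=np.array(A);B=np.array(B)
    a=A[:,:2]-A[:,:2].mean(0);b=B[:,:2]-B[:,:2].mean(0)
    yaw=np.arctan2((a[:,0]*b[:,1]-a[:,1]*b[:,0]).sum(),(a*b).sum())
    R=Rn.from_euler('z',yaw).as_matrix()
    t=(B-A@R.T).mean(0); res=B-A@R.T-t
    for k in sorted(set(C)): print(k,(1000*np.mean([r for r,c in zip(res,C) if c==k],0)).round(1))
    print("pose",t.round(4),"yaw",round(float(yaw),4),"std mm",(1000*res.std(0)).round(1),len(A))
    return t,yaw
E
python3 - <<'E'
from h import *
t,y=measure(CH,(.585,.065,-.19,0),4)
l,ly=measure(LID,(.521,-.323,.29,.012),4)
import cv2
im=vision.camera("top"); cal=vision.calibration("top")
def pr(X): p=cal["K"]@(cal["R"]@X+cal["t"]); return p[:2]/p[2]
S=5;u0,v0=230,150
cr=cv2.resize(im[v0:260,u0:425],None,fx=4,fy=4,interpolation=cv2.INTER_CUBIC)[:,:,::-1].copy()
def draw(P,R,t,col):
    pts=np.array([(pr(R@p+t)-[u0,v0]+.5)*4-.5 for p in P]); cv2.polylines(cr,[np.round(pts*8).astype(int).reshape(-1,1,2)],True,col,1,cv2.LINE_AA,3)
a=np.linspace(0,2*np.pi,60)
circ=lambda r,z:[(r*np.cos(k),r*np.sin(k),z) for k in a]
R=Rn.from_euler('z',y).as_matrix(); t[2]=0
draw(circ(.062,.16),R,t,(0,0,255)); draw([(.066,-.029,.178),(.102,-.029,.178),(.102,.029,.178),(.066,.029,.178)],R,t,(255,0,0)); draw([(.066,-.01,.178),(.09,-.01,.178),(.09,.01,.178),(.066,.01,.178)],R,t,(0,255,0))
R=Rn.from_euler('z',ly).as_matrix(); l[2]=.012
draw(circ(.064,.013),R,l,(0,0,255)); draw([(.033,.009,.048),(-.033,.009,.048),(-.033,-.009,.048),(.033,-.009,.048)],R,l,(0,255,0)); draw([(.064,.0075,.005),(.084,.0075,.005),(.084,-.0075,.005),(.064,-.0075,.005)],R,l,(0,255,0))
cv2.imwrite("pics/c1.png",cr); print(cr.shape)
E
```

```text
('scene', 'bowl_rim') [0.1 0.1 2. ]
('scene', 'chopper') [ 0.5 -1.7  1.5]
('scene', 'dial_bar') [-2.3 -0.7 -1. ]
('scene', 'dial_grip') [ 0.6  0.3 -1.2]
('scene', 'lug_slot') [ 1.  -0.6  1.2]
('top', 'bowl_rim') [2.  1.6 1.2]
('top', 'chopper') [-3.5  0.2  0. ]
('top', 'dial_bar') [-0.3  0.3  1.4]
('top', 'dial_grip') [0.9 0.4 0.5]
('top', 'lug_slot') [ 1.   0.2 -5.3]
pose [ 0.5851  0.0637 -0.0008] yaw -0.1905 std mm [2.  1.7 2.4] 39
('scene', 'lid') [-0.5 -4.3 -1.4]
('scene', 'lid_grip') [-2.2  0.9 -1.2]
('scene', 'lid_lug') [ 1.7  2.4 -2.4]
('top', 'lid') [-0.3  1.7  1.2]
('top', 'lid_grip') [-1.3  0.5  2.8]
('top', 'lid_lug') [ 3.4 -1.6  1.2]
pose [ 0.5209 -0.3215  0.0133] yaw 0.2718 std mm [2.3 2.6 2.1] 23
(440, 780, 3)
```

View pics/c1.png

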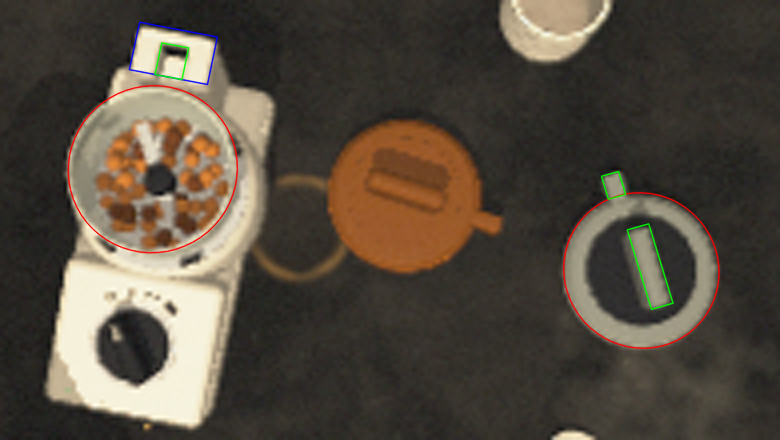

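The overlay matches the grey lid and its bar, the bowl and the column slot to within about a pixel. Next I move above the lid.

Call:
apply_moves:
  series:
    - {"offset": [7.5, -7.6, 3], "rot": [0, 0, 5]}
    - {"offset": [12, -12, 4], "rot": [0, 0, 8]}
    - {"offset": [16, -16, 5], "rot": [0, 0, 12]}
    - {"offset": [20, -20, 5.5], "rot": [0, 0, 16]}
    - {"offset": [24, -24, 5.5], "rot": [0, 0, 20]}
    - {"offset": [27, -28, 5.5], "rot": [0, 0, 24]}
    - {"offset": [29.4, -32, 5.5], "rot": [0, 0, 28]}
    - {"offset": [31, -37, 5.5], "rot": [0, 0, 30]}
    - {"offset": [32, -42, 5.5], "rot": [0, 0, 30]}
    - {"offset": [33, -47, 5.5], "rot": [0, 0, 30]}
    - {"offset": [34, -52, 5.5], "rot": [0, 0, 30]}
    - {"offset": [34.5, -57, 5.5], "rot": [0, 0, 30]}
    - {"offset": [35, -62, 5.5], "rot": [0, 0, 30]}
    - {"offset": [35.5, -67, 5], "rot": [0, 0, 30]}
    - {"offset": [36, -72, 4], "rot": [0, 0, 30]}
    - {"offset": [36.5, -77, 2], "rot": [0, 0, 30]}
    - {"offset": [36.5, -82, -1], "rot": [0, 0, 30]}
    - {"offset": [36.5, -86, -4], "rot": [0, 0, 30]}
    - {"offset": [36.5, -90, -7], "rot": [0, 0, 30]}
    - {"offset": [36.5, -92.7, -9.5], "rot": [0, 0, 30]}
  hand: 1
  newtons: 30

```text
time: 7.15
position: [0.519, -0.2541, 0.1944]
tool_rot: [-0.135, 0.991, -0.001, 0.001]
ft_force: [0.1, 0.0, 0.7]
grip_width: 0.0869
grip_force: 0.0
```

Call:
apply_moves:
  series:
    - {"offset": [0, 0, 0], "rot": [0, 0, 0]}
    - {"offset": [0, 0, 0], "rot": [0, 0, 0]}
    - {"offset": [0, 0, 0], "rot": [0, 0, 0]}

```text
time: 7.45
position: [0.5188, -0.2509, 0.1951]
tool_rot: [-0.136, 0.991, 0.0, 0.0]
ft_force: [-0.5, -0.2, 0.2]
grip_width: 0.0874
grip_force: 0.0
```

Call:
apply_moves:
  series:
    - {"offset": [0.1, -4, -2], "rot": [0, 0, 0]}
    - {"offset": [0.2, -7.1, -5], "rot": [0, 0, 0]}
    - {"offset": [0.2, -7.1, -9], "rot": [0, 0, 0]}
    - {"offset": [0.2, -7.1, -11], "rot": [0, 0, 0]}
    - {"offset": [0.2, -7.1, -11], "rot": [0, 0, 0]}
    - {"offset": [0.2, -7.1, -11], "rot": [0, 0, 0]}

```text
time: 8.05
position: [0.5216, -0.3218, 0.0858]
tool_rot: [-0.136, 0.991, -0.001, 0.0]
ft_force: [-0.2, -0.5, 0.3]
grip_width: 0.0873
grip_force: 0.0
```

```bash
python3 -c "
from h import *
o=get_obs();print(o['position'].round(4),Rn.from_quat(o['tool_rot']).as_matrix().round(4).tolist())"
```

```text
[ 0.5216 -0.3218  0.0858] [[-0.9628, -0.2703, 0.0011], [-0.2703, 0.9628, -0.0009], [-0.0008, -0.0012, -1.0]]
```

Aligned. Now descend and grip.

Call:
apply_moves:
  series:
    - {"offset": [0, 0, -2], "rot": [0, 0, 0]}
    - {"offset": [0, 0, -3.5], "rot": [0, 0, 0]}
    - {"offset": [0, 0, -3.5], "rot": [0, 0, 0]}
    - {"offset": [0, 0, -3.5], "rot": [0, 0, 0]}

```text
time: 8.45
position: [0.5211, -0.3226, 0.0504]
tool_rot: [-0.136, 0.991, -0.0, 0.0]
ft_force: [-0.3, -0.5, 0.2]
grip_width: 0.0869
grip_force: 0.0
```

Call:
apply_moves:
  series:
    - {"offset": [0, 0, 0], "rot": [0, 0, 0]}
    - {"offset": [0, 0, 0], "rot": [0, 0, 0]}
    - {"offset": [0, 0, 0], "rot": [0, 0, 0]}
    - {"offset": [0, 0, 0], "rot": [0, 0, 0]}
    - {"offset": [0, 0, 0], "rot": [0, 0, 0]}
    - {"offset": [0, 0, 0], "rot": [0, 0, 0]}
    - {"offset": [0, 0, 0], "rot": [0, 0, 0]}
  hand: 0
  newtons: 30

```text
time: 9.15
position: [0.5206, -0.3227, 0.0496]
tool_rot: [-0.135, 0.991, 0.0, -0.0]
ft_force: [-0.5, -0.1, -0.0]
grip_width: 0.039
grip_force: 0.0
```

Call:
apply_moves:
  series:
    - {"offset": [0, 0, 0], "rot": [0, 0, 0]}
    - {"offset": [0, 0, 0], "rot": [0, 0, 0]}
    - {"offset": [0, 0, 0], "rot": [0, 0, 0]}
    - {"offset": [0, 0, 0], "rot": [0, 0, 0]}
    - {"offset": [0, 0, 0], "rot": [0, 0, 0]}

```text
time: 9.65
position: [0.5206, -0.3226, 0.0496]
tool_rot: [-0.135, 0.991, 0.0, -0.0]
ft_force: [-0.5, 0.4, -0.2]
grip_width: 0.0176
grip_force: 30.0
```

Call:
apply_moves:
  series:
    - {"offset": [0, 0, 2], "rot": [0, 0, 0]}
    - {"offset": [0, 0, 5], "rot": [0, 0, 0]}
    - {"offset": [0, 0, 9], "rot": [0, 0, 0]}
    - {"offset": [0, 0, 13], "rot": [0, 0, 0]}
    - {"offset": [0, 0, 17], "rot": [0, 0, 0]}
    - {"offset": [1, 2, 20], "rot": [0, 0, -2]}
    - {"offset": [2, 5, 22], "rot": [0, 0, -5]}
    - {"offset": [3, 9, 22], "rot": [0, 0, -9]}
    - {"offset": [4, 13, 22], "rot": [0, 0, -13]}
    - {"offset": [5, 17, 22], "rot": [0, 0, -17]}
    - {"offset": [6, 21, 22], "rot": [0, 0, -21]}
    - {"offset": [6.5, 25, 22], "rot": [0, 0, -25]}
    - {"offset": [6.5, 29, 22], "rot": [0, 0, -26.5]}
    - {"offset": [6.5, 33, 22], "rot": [0, 0, -26.5]}
    - {"offset": [6.5, 36, 22], "rot": [0, 0, -26.5]}
    - {"offset": [6.5, 38.6, 22], "rot": [0, 0, -26.5]}
    - {"offset": [6.5, 38.6, 22], "rot": [0, 0, -26.5]}
    - {"offset": [6.5, 38.6, 22], "rot": [0, 0, -26.5]}
    - {"offset": [6.5, 38.6, 22], "rot": [0, 0, -26.5]}
    - {"offset": [6.5, 38.6, 22], "rot": [0, 0, -26.5]}

```text
time: 11.65
position: [0.5858, 0.0621, 0.2695]
tool_rot: [0.096, 0.995, -0.0, -0.0]
ft_force: [-0.2, 0.3, -1.1]
grip_width: 0.0177
grip_force: 30.0
```

```bash
python3 - <<'E'
from h import *
import cv2
o=get_obs();R=Rn.from_quat(o['tool_rot']).as_matrix();p=o['position'];print(p.round(4),"ty",np.arctan2(R[1,1],R[0,1]).round(4),R[:,2].round(3),o['grip_width'],o['ft_force'].round(1))
l,ly=measure(LID,(p[0],p[1],-.19,p[2]-.0376),2)
im=vision.camera("top"); cal=vision.calibration("top")
def pr(X): q=cal["K"]@(cal["R"]@X+cal["t"]); return q[:2]/q[2]
u0,v0=210,130
cr=cv2.resize(im[v0:270,u0:340],None,fx=4,fy=4,interpolation=cv2.INTER_CUBIC)[:,:,::-1].copy()
def draw(P,yaw,t,col):
    Rz=Rn.from_euler('z',yaw).as_matrix()
    pts=np.array([(pr(Rz@q+t)-[u0,v0]+.5)*4-.5 for q in P]); cv2.polylines(cr,[np.round(pts*8).astype(int).reshape(-1,1,2)],True,col,1,cv2.LINE_AA,3)
a=np.linspace(0,2*np.pi,60); t=np.array([p[0],p[1],p[2]-.0376])
draw([(.064*np.cos(k),.064*np.sin(k),.013) for k in a],-.1905,t,(0,0,255))
draw([(.064,.0075,.0),(.084,.0075,.0),(.084,-.0075,.0),(.064,-.0075,.0)],-.1905,t,(0,255,0))
cv2.imwrite("pics/c2.png",cr)
E
```

```text
[0.5858 0.0621 0.2695] ty 1.3785 [-0. -0. -1.] 0.017688982145288797 [-0.2  0.3 -1.1]
('scene', 'lid') [ 0.3 -3.7 -0.3]
('scene', 'lid_grip') [-2.1  1.1 -0.7]
('scene', 'lid_lug') [ 4.4 -0.7 -2.5]
('top', 'lid') [-0.3  2.1  0.8]
('top', 'lid_grip') [-2.4  1.2  2.7]
pose [0.5849 0.0623 0.2326] yaw -0.1623 std mm [2.5 2.2 1.8] 10
```

View pics/c2.png

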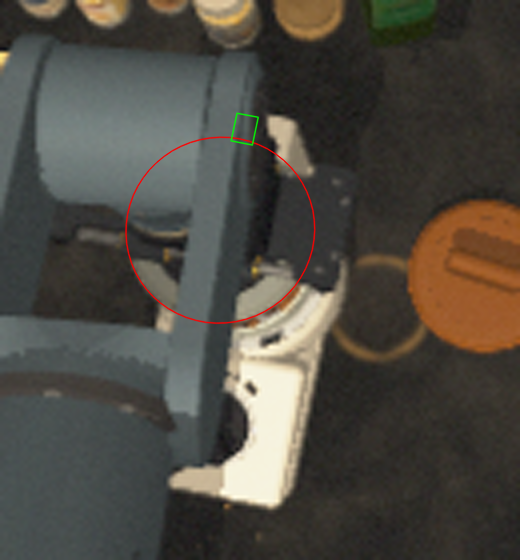

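Call:
apply_moves:
  series:
    - {"offset": [-0.1, 0.15, -2], "rot": [0, 0, 0]}
    - {"offset": [-0.1, 0.15, -4], "rot": [0, 0, 0]}
    - {"offset": [-0.1, 0.15, -5], "rot": [0, 0, 0]}
    - {"offset": [-0.1, 0.15, -5.6], "rot": [0, 0, 0]}
    - {"offset": [-0.1, 0.15, -5.6], "rot": [0, 0, 0]}
    - {"offset": [-0.1, 0.15, -5.6], "rot": [0, 0, 0]}

```text
time: 13.1
position: [0.5853, 0.0648, 0.2142]
tool_rot: [0.095, 0.995, 0.0, 0.001]
ft_force: [-0.5, -0.0, -1.4]
grip_width: 0.0179
grip_force: 30.0
```

Call:
apply_moves:
  series:
    - {"offset": [0, -0.1, -0.4], "rot": [0, 0, 0]}
    - {"offset": [0, -0.1, -0.8], "rot": [0, 0, 0]}
    - {"offset": [0, -0.1, -1.1], "rot": [0, 0, 0]}
    - {"offset": [0, -0.1, -1.1], "rot": [0, 0, 0]}

```text
time: 13.5
position: [0.5843, 0.0638, 0.2021]
tool_rot: [0.095, 0.995, -0.0, -0.001]
ft_force: [0.5, -0.3, -1.3]
grip_width: 0.0176
grip_force: 30.0
```

Call:
apply_moves:
  series:
    - {"offset": [0.05, 0, -0.25], "rot": [0, 0, 0]}
    - {"offset": [0.05, 0, -0.4], "rot": [0, 0, 0]}
    - {"offset": [0.05, 0, -0.5], "rot": [0, 0, 0]}
    - {"offset": [0.05, 0, -0.5], "rot": [0, 0, 0]}

```text
time: 13.9
position: [0.5852, 0.0638, 0.1977]
tool_rot: [0.095, 0.995, -0.0, 0.0]
ft_force: [-0.7, -1.0, 0.4]
grip_width: 0.0178
grip_force: 30.0
```

Call:
apply_moves:
  series:
    - {"offset": [0, 0, -0.1], "rot": [0, 0, 0]}
    - {"offset": [0, 0, -0.15], "rot": [0, 0, 0]}
    - {"offset": [0, 0, -0.15], "rot": [0, 0, 0]}

```text
time: 14.2
position: [0.5852, 0.0638, 0.1977]
tool_rot: [0.095, 0.995, -0.0, 0.0]
ft_force: [-2.0, -0.7, 7.3]
grip_width: 0.0177
grip_force: 30.0
```

Call:
apply_moves:
  series:
    - {"offset": [0, 0, 0.1], "rot": [0, 0, 0]}
    - {"offset": [0, 0, 0.1], "rot": [0, 0, 0]}
    - {"offset": [0, 0, 0.1], "rot": [0, 0, 0]}
    - {"offset": [0, 0, 0.1], "rot": [0, 0, 0]}
    - {"offset": [0, 0, 0.1], "rot": [0, 0, 0]}
  hand: 0.8

```text
time: 14.7
position: [0.5851, 0.0638, 0.1968]
tool_rot: [0.095, 0.995, 0.0, -0.0]
ft_force: [-0.3, 0.1, 0.4]
grip_width: 0.0497
grip_force: 0.0
```

Call:
apply_moves:
  series:
    - {"offset": [0, 0, 2], "rot": [0, 0, 0]}
    - {"offset": [0, 0, 5], "rot": [0, 0, 0]}
    - {"offset": [0, 0, 9], "rot": [0, 0, 0]}
    - {"offset": [-3, 0, 10], "rot": [0, 0, 0]}
    - {"offset": [-7, 1, 10], "rot": [0, 0, 0]}
    - {"offset": [-11, 2, 10], "rot": [0, 0, 0]}
    - {"offset": [-15, 3, 10], "rot": [0, 0, 0]}
    - {"offset": [-15, 3, 10], "rot": [0, 0, 0]}
    - {"offset": [-15, 3, 10], "rot": [0, 0, 0]}

```text
time: 15.6
position: [0.435, 0.094, 0.2975]
tool_rot: [0.095, 0.995, -0.0, 0.001]
ft_force: [0.4, -1.0, 0.2]
grip_width: 0.0694
grip_force: 0.0
```

```bash
cat > d.py <<'E'
from h import *
RC=Rn.from_euler('z',-.1905); O=np.array([.5851,.0637,0])
RD0=RC*Rn.from_euler('y',-.262)
zd=RD0.as_matrix()[:,2]; G=O+RC.apply([-.134,0,.084])
def tool(off=.6): # dial yaw rel chopper -> tool rotation
    m=(RD0*Rn.from_euler('z',off)).as_matrix(); return Rn.from_matrix(np.column_stack([-m[:,0],m[:,1],-m[:,2]]))
def delta(h,off):
    o=get_obs(); T=tool(off); P=G+h*zd
    print("t",o["time"],"off cm",(100*(P-o["position"])).round(2),"rot deg",np.degrees((T*Rn.from_quat(o["tool_rot"]).inv()).as_rotvec()).round(1),"F",o["ft_force"].round(1),"w",round(o["grip_width"],4),o["grip_force"],"q",o["q"].round(2))
E
python3 - <<'E'
from d import *
import cv2
delta(.083,.6)
im=vision.camera("scene");l,ly=measure(LID,(.5851,.0637,-.19,.16),2,rad=.04)
i2=vision.camera("top")
a=cv2.resize(im[150:250,240:370],None,fx=4,fy=4,interpolation=cv2.INTER_CUBIC)
b=cv2.resize(i2[140:240,210:280],None,fx=4,fy=4,interpolation=cv2.INTER_CUBIC)
cv2.imwrite("pics/c3.png",np.hstack([a,b])[:,:,::-1])
E
```

```text
t 15.6 off cm [ -0.26  -0.09 -13.34] rot deg [ -7.2 -13.4  34.1] F [ 0.4 -1.   0.2] w 0.0694 0.0 q [-0.04  0.21  1.79 -0.    1.14 -1.42]
('scene', 'lid') [-0.8 -2.4 -0.5]
('scene', 'lid_grip') [-1.6  1.9 -1.1]
('scene', 'lid_lug') [ 1.2  2.3 -2.8]
('top', 'lid') [ 0.2 -0.1  0.1]
('top', 'lid_grip') [-0.8  1.2  2.9]
('top', 'lid_lug') [ 2.3 -1.6 -0.1]
pose [0.5855 0.0634 0.161 ] yaw -0.1592 std mm [1.4 2.1 1.8] 11
```

View pics/c3.png

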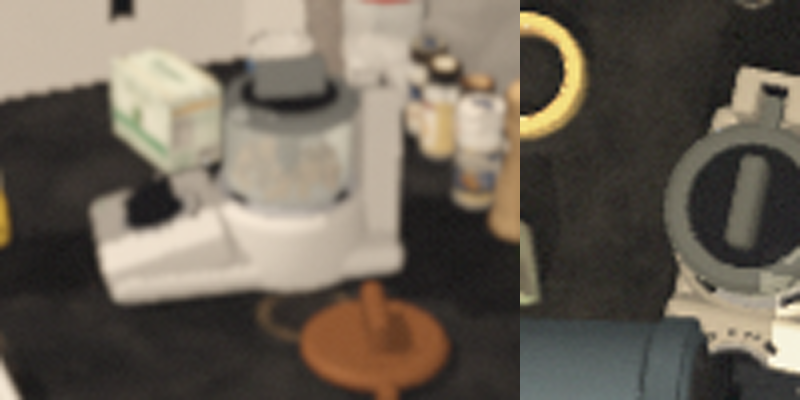

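The lid sits flush and its lug is down in the column slot, at about (770,100) in the crop. The fitted pose agrees with this. Next is the dial.

Call:
apply_moves:
  series:
    - {"offset": [-0.3, -0.1, -1], "rot": [-1.4, -2.7, 6.8]}
    - {"offset": [-0.3, -0.1, -3], "rot": [-2.9, -5.4, 13.6]}
    - {"offset": [-0.3, -0.1, -6], "rot": [-4.3, -8, 20.5]}
    - {"offset": [-0.3, -0.1, -9], "rot": [-5.8, -10.7, 27.3]}
    - {"offset": [-0.3, -0.1, -12], "rot": [-7.2, -13.4, 34.1]}
    - {"offset": [-0.3, -0.1, -13.3], "rot": [-7.2, -13.4, 34.1]}
    - {"offset": [-0.3, -0.1, -13.3], "rot": [-7.2, -13.4, 34.1]}
    - {"offset": [-0.3, -0.1, -13.3], "rot": [-7.2, -13.4, 34.1]}

```text
time: 17.3
position: [0.4329, 0.0928, 0.1644]
tool_rot: [-0.201, 0.971, -0.051, 0.121]
ft_force: [0.5, 0.6, 0.4]
grip_width: 0.0694
grip_force: 0.0
```

```bash
python3 -c "
from d import *
delta(.083,.6);delta(.003,.6);delta(.023,.6)"
```

```text
t 17.3 off cm [-0.05  0.03 -0.02] rot deg [0.  0.  0.1] F [0.5 0.6 0.4] w 0.0694 0.0 q [-0.01  0.38  2.12 -0.13  0.38 -1.88]
t 17.3 off cm [ 1.98 -0.36 -7.75] rot deg [0.  0.  0.1] F [0.5 0.6 0.4] w 0.0694 0.0 q [-0.01  0.38  2.12 -0.13  0.38 -1.88]
t 17.3 off cm [ 1.48 -0.26 -5.82] rot deg [0.  0.  0.1] F [0.5 0.6 0.4] w 0.0694 0.0 q [-0.01  0.38  2.12 -0.13  0.38 -1.88]
```

Call:
apply_moves:
  series:
    - {"offset": [0.5, -0.1, -2], "rot": [0, 0, 0]}
    - {"offset": [1, -0.2, -4], "rot": [0, 0, 0]}
    - {"offset": [1.5, -0.27, -5.9], "rot": [0, 0, 0]}
    - {"offset": [1.75, -0.3, -6.8], "rot": [0, 0, 0]}
    - {"offset": [1.95, -0.35, -7.6], "rot": [0, 0, 0]}
    - {"offset": [1.95, -0.35, -7.6], "rot": [0, 0, 0]}
    - {"offset": [1.95, -0.35, -7.6], "rot": [0, 0, 0]}

```text
time: 18.0
position: [0.4519, 0.0893, 0.0886]
tool_rot: [-0.201, 0.971, -0.051, 0.121]
ft_force: [0.8, -0.9, -1.0]
grip_width: 0.0694
grip_force: 0.0
```

```bash
python3 -c "
from d import *
delta(.003,.6)"
```

```text
t 18.0 off cm [ 0.09 -0.01 -0.17] rot deg [0.  0.  0.1] F [ 0.8 -0.9 -1. ] w 0.0694 0.0 q [-0.02  0.58  2.14 -0.27  0.17 -1.74]
```

Call:
apply_moves:
  series:
    - {"offset": [0.1, 0, -0.1], "rot": [0, 0, 0]}
    - {"offset": [0.1, 0, -0.1], "rot": [0, 0, 0]}
    - {"offset": [0.1, 0, -0.1], "rot": [0, 0, 0]}
    - {"offset": [0.1, 0, -0.1], "rot": [0, 0, 0]}
    - {"offset": [0.1, 0, -0.1], "rot": [0, 0, 0]}
    - {"offset": [0.1, 0, -0.1], "rot": [0, 0, 0]}
    - {"offset": [0.1, 0, -0.1], "rot": [0, 0, 0]}
    - {"offset": [0.1, 0, -0.1], "rot": [0, 0, 0]}
    - {"offset": [0.1, 0, -0.1], "rot": [0, 0, 0]}
    - {"offset": [0.1, 0, -0.1], "rot": [0, 0, 0]}
    - {"offset": [0.1, 0, -0.1], "rot": [0, 0, 0]}
  hand: 0
  newtons: 40

```text
time: 19.1
position: [0.452, 0.0905, 0.0869]
tool_rot: [-0.201, 0.971, -0.05, 0.12]
ft_force: [-0.0, 8.9, -0.7]
grip_width: 0.015
grip_force: 40.0
```

```bash
python3 -c "
from d import *
delta(.003,.6)
for a in (.2,.4,.6,.8,1.,1.2,1.25): print(a); delta(.003,.6-a)" | cut -c1-90
```

```text
t 19.1 off cm [ 0.08 -0.13  0.  ] rot deg [-0.  -0.   0.1] F [-0.   8.9 -0.7] w 0.015 39.9
0.2
t 19.1 off cm [ 0.08 -0.13  0.  ] rot deg [  2.9  -0.6 -11. ] F [-0.   8.9 -0.7] w 0.015 3
0.4
t 19.1 off cm [ 0.08 -0.13  0.  ] rot deg [  5.8  -1.2 -22.1] F [-0.   8.9 -0.7] w 0.015 3
0.6
t 19.1 off cm [ 0.08 -0.13  0.  ] rot deg [  8.7  -1.7 -33.1] F [-0.   8.9 -0.7] w 0.015 3
0.8
t 19.1 off cm [ 0.08 -0.13  0.  ] rot deg [ 11.6  -2.3 -44.2] F [-0.   8.9 -0.7] w 0.015 3
1.0
t 19.1 off cm [ 0.08 -0.13  0.  ] rot deg [ 14.5  -2.8 -55.3] F [-0.   8.9 -0.7] w 0.015 3
1.2
t 19.1 off cm [ 0.08 -0.13  0.  ] rot deg [ 17.4  -3.4 -66.3] F [-0.   8.9 -0.7] w 0.015 3
1.25
t 19.1 off cm [ 0.08 -0.13  0.  ] rot deg [ 18.1  -3.5 -69.1] F [-0.   8.9 -0.7] w 0.015 3
```

Call:
apply_moves:
  series:
    - {"offset": [0, 0.15, 0], "rot": [0, 0, 0]}
    - {"offset": [0, 0.15, 0], "rot": [1.4, -0.3, -5.5]}
    - {"offset": [0, 0.15, 0], "rot": [2.9, -0.6, -11]}
    - {"offset": [0, 0.15, 0], "rot": [4.3, -0.9, -16.5]}
    - {"offset": [0, 0.15, 0], "rot": [5.8, -1.2, -22.1]}
    - {"offset": [0, 0.15, 0], "rot": [7.2, -1.4, -27.6]}
    - {"offset": [0, 0.15, 0], "rot": [8.7, -1.7, -33.1]}
    - {"offset": [0, 0.15, 0], "rot": [8.7, -1.7, -33.1]}

```text
time: 19.9
position: [0.452, 0.091, 0.0869]
tool_rot: [0.094, 0.987, -0.013, 0.129]
ft_force: [-1.2, 2.9, -0.0]
grip_width: 0.0148
grip_force: 40.0
```

```bash
python3 -c "
from d import *
delta(.003,0); o=get_obs(); print(o['moment'].round(2))
for a in (.7,.8,.9,1.,1.1,1.2,1.25): delta(.003,.6-a)" | cut -c1-120
```

```text
t 19.9 off cm [ 0.08 -0.18  0.  ] rot deg [ 0.  -0.1 -0. ] F [-1.2  2.9 -0. ] w 0.0148 40.00077544245869 q [-0.02  0.58 
[0.48 0.39 0.02]
t 19.9 off cm [ 0.08 -0.18  0.  ] rot deg [ 1.5 -0.4 -5.6] F [-1.2  2.9 -0. ] w 0.0148 40.00077544245869 q [-0.02  0.58 
t 19.9 off cm [ 0.08 -0.18  0.  ] rot deg [  2.9  -0.7 -11.1] F [-1.2  2.9 -0. ] w 0.0148 40.00077544245869 q [-0.02  0.
t 19.9 off cm [ 0.08 -0.18  0.  ] rot deg [  4.4  -1.  -16.6] F [-1.2  2.9 -0. ] w 0.0148 40.00077544245869 q [-0.02  0.
t 19.9 off cm [ 0.08 -0.18  0.  ] rot deg [  5.8  -1.2 -22.2] F [-1.2  2.9 -0. ] w 0.0148 40.00077544245869 q [-0.02  0.
t 19.9 off cm [ 0.08 -0.18  0.  ] rot deg [  7.3  -1.5 -27.7] F [-1.2  2.9 -0. ] w 0.0148 40.00077544245869 q [-0.02  0.
t 19.9 off cm [ 0.08 -0.18  0.  ] rot deg [  8.8  -1.8 -33.2] F [-1.2  2.9 -0. ] w 0.0148 40.00077544245869 q [-0.02  0.
t 19.9 off cm [ 0.08 -0.18  0.  ] rot deg [  9.5  -2.  -36. ] F [-1.2  2.9 -0. ] w 0.0148 40.00077544245869 q [-0.02  0.
```

Call:
apply_moves:
  series:
    - {"offset": [0, 0.05, 0], "rot": [1.5, -0.3, -5.6]}
    - {"offset": [0, 0.05, 0], "rot": [2.9, -0.6, -11.1]}
    - {"offset": [0, 0.05, 0], "rot": [4.4, -0.9, -16.6]}
    - {"offset": [0, 0.05, 0], "rot": [5.8, -1.2, -22.2]}
    - {"offset": [0, 0.05, 0], "rot": [7.3, -1.5, -27.7]}
    - {"offset": [0, 0.05, 0], "rot": [8.8, -1.8, -33.2]}
    - {"offset": [0, 0.05, 0], "rot": [9.1, -1.9, -34.5]}
    - {"offset": [0, 0.05, 0], "rot": [9.1, -1.9, -34.5]}
    - {"offset": [0, 0.05, 0], "rot": [9.1, -1.9, -34.5]}
    - {"offset": [0, 0.05, 0], "rot": [9.1, -1.9, -34.5]}

```text
time: 20.9
position: [0.4521, 0.0913, 0.0869]
tool_rot: [0.392, 0.911, 0.028, 0.128]
ft_force: [-0.1, 1.3, -1.1]
grip_width: 0.0143
grip_force: 40.0
```

```bash
python3 - <<'E'
from d import *
import cv2
delta(.003,-.6); o=get_obs(); print(o['moment'].round(2))
l,ly=measure(LID,(.5851,.0637,-.19,.16),2,rad=.04)
im=vision.camera("scene");i2=vision.camera("top")
a=cv2.resize(im[130:230,240:370],None,fx=4,fy=4,interpolation=cv2.INTER_CUBIC)
b=cv2.resize(i2[150:250,220:290],None,fx=4,fy=4,interpolation=cv2.INTER_CUBIC)
cv2.imwrite("pics/c4.png",np.hstack([a,b])[:,:,::-1])
E
```

```text
t 20.9 off cm [ 0.07 -0.21 -0.  ] rot deg [-0.3  0.1  1.2] F [-0.1  1.3 -1.1] w 0.0143 39.99959981068969 q [-0.01  0.58  2.14 -0.28  0.17 -0.5 ]
[0.1  0.56 0.2 ]
('scene', 'lid') [-1.6 -3.3  0.9]
('scene', 'lid_grip') [-0.7 -0.4 -1.1]
('scene', 'lid_lug') [ 1.9  1.5 -0.4]
('top', 'lid') [-0.1  1.9  1.1]
('top', 'lid_grip') [-1.6  2.4  2.6]
('top', 'lid_lug') [ 2.  -2.1 -3.1]
pose [0.5858 0.0629 0.1613] yaw -0.1569 std mm [1.8 2.2 1.9] 12
```

View pics/c4.png

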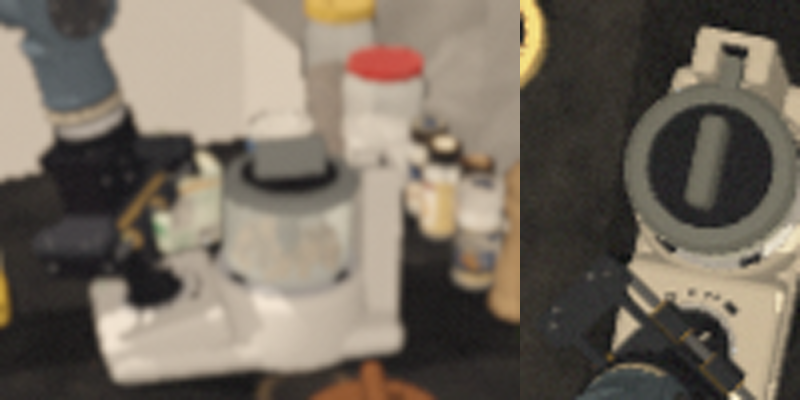

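The lid is still seated and clear of the gripper. The tool has turned 1.22 rad, and the 0.2 N m on the wrist matches the pulse spring, with a 40 N grip on the dial.

```bash
python3 -c "
from rig import hand_in
print(hand_in())"
```

```text
the job is handed in; nothing more can be done
None
```

I handed the job in at about 21 s. The lid is home with its lug in the slot, and the gripper is holding the dial on pulse at about 1.2 rad with 40 N. The tea box and mug were not touched. The hand-in returned no verdict.

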